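# Gather loose hardware in the marked corner of a tote

## Task

Take the steel ball off the green tape roll and lower it gently into the blue tote, keeping hold of it until it is down at the bottom, then let it go. Then pick the tote up by its black bar handle, clear of the bench, tilt it until the ball and both nuts have slid together into the yellow-marked corner, and finish still holding it up, still and tilted like that. Leave everything else on the bench where it is.

Things in the scene. Friction and masses are not known exactly. Their poses are not given: they have to be found in the camera images.
- tote: open blue plastic tote, outside 250 (its x) x 160 (its y) x 60 mm high, walls and floor 4 mm, about 350 g, loose. Origin: centre of its underside, z up. A black bar handle crosses above its middle along y. Its -x +y corner is marked yellow (floor patch 60 x 60 mm, outer corner faces). Smooth inside: the oily nuts slide from about 17 to 20 degrees of tilt, later along a wall; the ball rolls sooner
- tote_handle (a point): middle of the bar handle, 85 mm above the tote's underside; axes as the tote's. The bar is 16 mm wide (along tote x), 20 mm high and 160 mm long (along tote y), with straight flat sides; it is fixed to the tote, top at 95 mm, underside at 75 mm above the tote's underside
- tote_corner (a point): the yellow-marked inner corner, at floor level: tote x -121, y +76, z 4 mm
- ball: polished steel ball, 32 mm diameter, about 134 g; it starts on top of the green tape roll. (The body's axes turn as it rolls: use the centre point)
- ball_center (a point): centre of the steel ball; at the start 29 mm above the bench; 16 mm above the tote's floor when it rests there
- nut0_center (a point): middle of a loose steel hex nut, 35 mm across corners, 16 mm high, 65 g, lying flat in the half of the tote (tote x above 0) away from the yellow corner
- nut1_center (a point): middle of the second, identical hex nut, in the same half of the tote
- tape_green: roll of green tape lying flat: 50 mm outside diameter, 25 mm hole, 19 mm high, loose; the ball sits on its hole. Origin: centre of its underside
- tape_yellow: roll of yellow tape lying flat, 90 mm diameter, 30 mm high, loose bystander. Origin: centre of its underside
- hex_keys: two black hex keys side by side, 75 x 30 mm, 6 mm high, loose bystander. Origin: underside
- stud: threaded stud with two nuts, 260 mm long along its y, 21 mm high, loose bystander. Origin: underside of its middle
- tin_lid: round brass-coloured tin lid, 90 mm diameter, 12 mm high, loose bystander. Origin: centre of its underside
- table: the workbench, top at height 0, with the equipment fixed on it: along the back (x above 0.8) from right to left a block of drill bits up to 210 mm high, a red tool tin 125 mm high and a white tray 50 mm high; at the right a blue vice 90 mm high. Unlisted at the far left: grinder 245 mm and blue bin 220 mm high
Not all that is in view belongs to the job. Leave any brown look-alike of the ball alone. What is shaped like the part that bears nut1_center but orange or red is not meant.

How it is judged:
On the way, in this order (a step that is already met when the one before it is completed fails the run):
1. the fingers still hold the ball with its underside within 8 mm of the tote's floor (lowered, not dropped) (x of ball_center in the frame of tote between -0.121 and 0.121 m and y of ball_center in the frame of tote between -0.076 and 0.076 m and z of ball_center in the frame of tote below 0.028 m and contact force between ball and the fingers above 0.3 N), for 0.1 s.
2. the ball is let go and lies on the tote's floor (x of ball_center in the frame of tote between -0.121 and 0.121 m and y of ball_center in the frame of tote between -0.076 and 0.076 m and z of ball_center in the frame of tote below 0.028 m and contact force between ball and the fingers below 0.05 N), for 0.2 s.
At the end, for the whole second after the job is handed in: The fingers hold the tote still, tilted 12 to 57 degrees, its yellow corner more than 30 mm above the bench, touching neither the bench nor its fixed equipment, with the centres of the ball and both nuts within 95 mm (three in a row along a wall reach 87 mm) of the yellow inner corner (distance between each of ball_center, nut0_center, nut1_center and tote_corner below 0.095 m and angle between tote's own z axis and vertical between 0.2 and 1 rad and height (world z) of tote_corner above 0.03 m and contact force between tote and the fingers above 1 N and contact force between tote and table below 0.05 N and linear speed of tote below 0.03 m/s and angular speed of tote below 0.15 rad/s and linear speed of ball below 0.04 m/s); the arm keeps its last pose, push and grip.
It fails at once if the ball is dropped on or pressed into the tote with more than 30 N while the tote stands level (contact force between ball and tote above 30 N and angle between tote's own z axis and vertical below 0.1 rad).
It fails at once if the yellow tape, hex keys, stud or tin lid is moved more than 30 mm (distance of any of tape_yellow, hex_keys, stud, tin_lid from where it was at the start of the episode above 0.03 m).
It fails at once if the green tape roll is moved more than 60 mm (distance of tape_green from where it was at the start of the episode above 0.06 m).
It also fails if it takes over 58 s, if anything falls off the work surface, if the arm or the gripper's body presses on something with over 40 N, if the wrist force passes 120 N, or if a joint passes its speed limit or range.

## Robot

A 6-joint arm with a two-finger parallel gripper is mounted at the origin on the work surface. World frame = base frame: x ahead of the robot, y to its left, z up, the work surface at z = 0. Lengths are in m, angles in rad, forces in N, time in s.
With the tool pointing down it reaches from about 0.35 to 0.775 m from the base axis. Payload 5.5 kg.
Tool frame: the origin (TCP) lies where the fingers leave the gripper's body, on its centre line; the fingertips stand env.tip_reach ahead of it and the grasp point (between the pads) lies 54 mm ahead of it (env.tip_reach is the distance from the TCP to the fingertips, in m); z points along the fingers, y is the line along which they close (so a half turn about z gives the same grasp; the last joint's range is limited). The gripper opens to 85 mm and grips with 20 to 120 N. Pads are 22 mm wide; open, the fingers measure 114 mm over their backs; the gripper's body (76 mm by 85 mm) begins 54 mm behind the grasp point. The pads swing forward as they close: fully open they stand 13 mm farther back than shut.
Start: joints at [1.11, 0.313, 0.046, 1.304, 0, 1.431], TCP at [0.181, 0.546, 0.304] pointing down, gripper open.
Joint ranges: [-2.76, 2.76], [-0.86, 1.69], [-1.03, 1.26], [-2.2, 2.34], [-1.47, 1.5], [-3.14, 3.14]. Speed limits (rad/s): [2.57, 2.57, 3.14, 3.14, 3.14, 3.14].

## Interface

Orientations are given as a unit quaternion [w, x, y, z].
In Python, from workcell import status, optics, hand_in, env gives the robot as it stands.
- The arm moves only by the shell command python3 -m handwheel 'ROWS' [FORCE]. ROWS is a JSON object whose one key "deltas" holds a list of rows, each a list of 5 numbers: the opening, from -1 (shut) to 1 (fully open), then the shift along the tool's x, y, z in units of 40 mm (1.0 is 40 mm), then the turn about the tool's z in units of 10 degrees (1.0 is 10 degrees). In form: {"deltas": [[jaw, x, y, z, roll], ...]}. A call has 1 to 20 rows; each row shifts and turns the commanded pose from where the row before left it, along the tool's axes as they then stand; what a row does not reach is not made up. A row lasts 1/8 s, in which the tool goes at most 62.5 mm and 10.7 degrees, less where a joint would pass 70% of its speed; a pose out of reach is approached as far as the arm can. A call is refused whole if a number of a shift passes 1 or a number of a turn 1, either way. A call with a gripper value outside its range is refused whole. The fingers move at their own pace and stop on an object; FORCE is the grip in N (left out, the last holds). Time passes only in rows, so rows that do not move let the fingers close. It gives the time, the measured TCP pose, the force, the opening and the grip force at its end, in the units of the state.
- status.get_state(): the state, without advancing time (a new reading comes with each control period).
- optics.read_camera(name): name is "scene" or "top" or "wrist"; returns a dict with "frame" (420x560x3 uint8, red, green, blue), "depth" (420x560 float32, m along the optical axis (not along the pixel's ray), 0 where there is no reading), "vfov" (degrees; the focal length in pixels is half the picture's height over the tangent of half this angle, whatever the lens; pixels are square), "cx", "cy" (the principal point, pixels), "origin" and "attitude" of the camera in the world. Camera axes: x right, y down, z forward; pixel columns grow to the right and rows downward; lengths in m; the calibration is good to about 2 mm. A picture is of the moment at which its call begins.
- hand_in(): hands the job in; it is judged then, once.
The state is a dict: "clock": time; "joint_pos": joint angles; "qvel": joint speeds; "tau": joint torques, N m; "tcp_pos": TCP position; "orientation": TCP orientation; "wrist_force": force on the tool from outside, world axes, zero at the start; "ft_torque": the same for the moment, N m; "finger_gap": finger opening in m; "grip_force": force on a finger pad.
Only numpy, scipy, OpenCV 4.12 (cv2) and the standard library are available. Lean on these libraries where they do the work, as an engineer would, in place of code of your own. Each camera call takes 0.05 s, during which the arm holds its last target. There are 200 camera calls.

## Working session

There is one attempt and no reset: what is moved stays moved. The work goes in short steps, Python scripts to look and compute and a shell command to move; the robot and the scene stay as the last step left them, time stands still between calls to the robot, and variables do not carry over. Pictures are saved under pics/ and viewed, at most 10 in all, crops included, and the job is handed in when it is done.

```bash
ls; mkdir -p pics; cat > h.py <<'E'
import numpy as np,cv2
from scipy.spatial.transform import Rotation as R
from workcell import status,optics,env
def rot(q): return R.from_quat([q[1],q[2],q[3],q[0]]).as_matrix()
def cam(n):
    c=optics.read_camera(n); f=210/np.tan(np.radians(c["vfov"])/2)
    a=np.array(c["attitude"]); c["R"]=a if a.shape==(3,3) else rot(a); c["f"]=f; c["o"]=np.array(c["origin"]); return c
def plane(c,uv,z):
    uv=np.atleast_2d(uv).astype(float)
    d=np.c_[(uv[:,0]-c["cx"])/c["f"],(uv[:,1]-c["cy"])/c["f"],np.ones(len(uv))]@c["R"].T
    return c["o"]+d*((z-c["o"][2])/d[:,2])[:,None]
def cloud(c):
    v,u=np.mgrid[:420,:560]; d=c["depth"]
    return np.dstack([(u-c["cx"])/c["f"]*d,(v-c["cy"])/c["f"]*d,d])@c["R"].T+c["o"]
def save(n,img): cv2.imwrite("pics/"+n,img[:,:,::-1])
E
python3 - <<'E'
from h import *
s=status.get_state(); print({k:np.round(v,3) for k,v in s.items()}); print(rot(s["orientation"]).round(3)); print(env.tip_reach)
for n in ("top","scene"):
    c=cam(n); save(n+"0.png",c["frame"]); print(n,c["o"],c["f"],c["R"].round(2).tolist()); np.savez(n+"0.npz",frame=c["frame"],depth=c["depth"],R=c["R"],o=c["o"],f=c["f"],cx=c["cx"],cy=c["cy"])
E
```

```text
pics
{'clock': np.float64(0.0), 'joint_pos': array([ 1.11 ,  0.314,  0.045,  1.304, -0.   ,  1.431]), 'qvel': array([ 0.   ,  0.   ,  0.001, -0.001, -0.001,  0.   ]), 'tau': array([-2.0000e-03, -4.8063e+01,  2.9853e+01,  1.9000e-02, -0.0000e+00,
        0.0000e+00]), 'tcp_pos': array([0.181, 0.545, 0.303]), 'orientation': array([-0.   ,  0.16 ,  0.987, -0.001]), 'wrist_force': array([-0.251,  0.464,  0.351]), 'ft_torque': array([0.034, 0.045, 0.013]), 'grip_force': np.float64(0.0), 'finger_gap': np.float64(0.085)}
[[-0.949  0.315 -0.001]
 [ 0.315  0.949 -0.002]
 [ 0.    -0.002 -1.   ]]
0.0726
top [ 0.39382676 -0.01772982  1.08510527] 480.9607147374441 [[-0.02, -0.98, 0.18], [-1.0, 0.02, -0.01], [0.0, -0.18, -0.98]]
scene [ 0.95759823 -0.63304167  1.22935457] 497.66869747606233 [[0.84, 0.46, -0.28], [0.54, -0.72, 0.44], [0.0, -0.52, -0.85]]
```

View pics/top0.png

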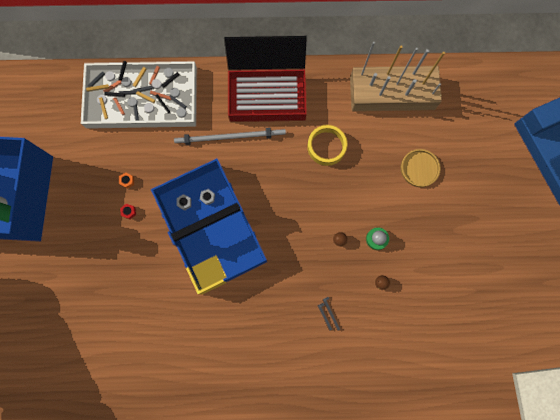

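View pics/scene0.png

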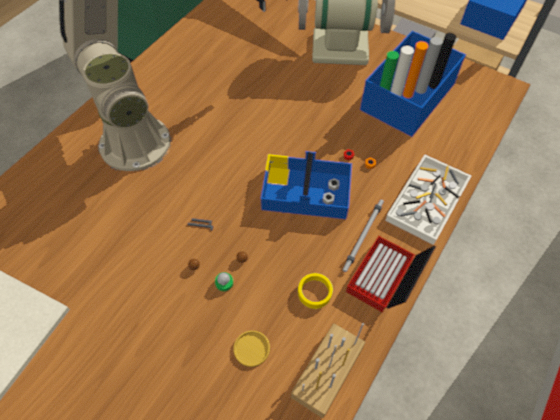

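Top view: the tote is centred near (208,228) with its yellow corner at (205,275) facing the base, and the nuts at (183,202) and (207,196). The ball is on the green roll at (378,238), with brown look-alikes at (340,239) and (383,282).

```bash
python3 - <<'E'
from h import *
z=np.load("top0.npz"); c={k:z[k] for k in z}
P=cloud(c); hsv=cv2.cvtColor(c["frame"],cv2.COLOR_RGB2HSV); H,S,V=[hsv[...,i].astype(int) for i in range(3)]
v,u=np.mgrid[:420,:560]
# handle: depth-based
m=(abs(P[...,2]-.095)<.006)&(u>150)&(u<270)&(v>180)&(v<260)&(V<60)
pts=P[m][:,:2]; print("bar n",m.sum()); r=cv2.minAreaRect(pts.astype(np.float32)); print("bar rect",r)
uv=np.c_[u[m],v[m]]; q=plane(c,uv,.095)[:,:2].astype(np.float32); r=cv2.minAreaRect(q); print(r, cv2.boxPoints(r).round(3).tolist())
# rim of tote
m=(abs(P[...,2]-.06)<.004)&(u>130)&(u<290)&(v>140)&(v<310)
q=P[m][:,:2].astype(np.float32); r=cv2.minAreaRect(q); print("rim",m.sum(),r,cv2.boxPoints(r).round(3).tolist())
# yellow
m=(abs(H-25)<6)&(S>120)&(u>170)&(u<240)&(v>250)&(v<300); print("yellow",plane(c,[[u[m].mean(),v[m].mean()]],.02))
# ball / green
g=((abs(H-68)<18)&(S>90)&(u>350)&(u<400)&(v>215)&(v<260)); uv=np.c_[u[g],v[g]]
(cx,cy),rad=cv2.minEnclosingCircle(uv.astype(np.float32)); print("green",cx,cy,rad,plane(c,[[cx,cy]],.012))
b=(S<70)&(u>360)&(u<396)&(v>222)&(v<255); (bx,by),br=cv2.minEnclosingCircle(np.c_[u[b],v[b]].astype(np.float32)); print("ball",b.sum(),bx,by,br,plane(c,[[bx,by]],.029))
mm=(u>365)&(u<392)&(v>224)&(v<252)&(P[...,2]>.03); print("ball top",P[mm].mean(0),P[mm][:,2].max())
for n,(a,bb) in dict(n0=(183,202),n1=(207,196),br0=(340,239),br1=(383,282),keys=(330,315)).items(): print(n,plane(c,[[a,bb]],.012).round(3))
E
```

```text
bar n 564
bar rect ((0.5601379871368408, 0.12972816824913025), (0.017331797629594803, 0.15099190175533295), 24.746660232543945)
((0.5595701336860657, 0.12951010465621948), (0.017342163249850273, 0.1510200947523117), 24.821571350097656) [[0.5199999809265137, 0.1940000057220459], [0.5830000042915344, 0.05700000002980232], [0.5989999771118164, 0.06499999761581421], [0.5360000133514404, 0.20200000703334808]]
rim 695 ((0.5596356987953186, 0.1315264254808426), (0.25239765644073486, 0.1637612134218216), 24.882888793945312) [[0.41100001335144043, 0.15299999713897705], [0.47999998927116394, 0.004000000189989805], [0.7089999914169312, 0.10999999940395355], [0.6399999856948853, 0.2590000033378601]]
yellow [[0.4530957  0.13603522 0.02      ]]
green 377.2015075683594 238.21641540527344 11.267461776733398 [[ 0.52787799 -0.24375786  0.012     ]]
ball 163 378.8802795410156 237.17605590820312 7.216299057006836 [[ 0.52799815 -0.24402694  0.029     ]]
ball top [ 0.52438843 -0.23819632  0.05321583] 1.0851052708437707
n0 [[0.619 0.194 0.012]]
n1 [[0.632 0.139 0.012]]
br0 [[ 0.528 -0.16   0.012]]
br1 [[ 0.43  -0.251  0.012]]
keys [[ 0.361 -0.131  0.012]]
```

```bash
python3 -m handwheel '{"deltas":[[1,0,0,0,-0.864],[1,0,0,0,-0.864],[1,0,0,0,-0.864],[1,0,0,0,-0.864],[1,0,0,0,-0.864],[1,0.1,-1,0,0],[1,0.1,-1,0,0],[1,0.1,-1,0,0],[1,0.1,-1,0,0],[1,0,-1,0,0],[1,0,-1,0,0],[1,0,-1,0,0],[1,0,-1,0,0],[1,0,-1,0,0],[1,0,-1,0,0],[1,0,-1,0,0],[1,0,-1,0,0],[1,0,-1,0,0],[1,0,-1,0,0],[1,0,-1,0,0]]}'
python3 -m handwheel '{"deltas":[[1,0,-1,0,0],[1,0,-1,0,0],[1,0,-1,0.5,0],[1,0,-1,1,0],[1,0,-1,1,0],[1,0,-0.5,1,0],[1,0,0,0,0],[1,0,0,0,0]]}'
cat >> h.py <<'E'
def go(target,yaw=None):
    "tool-frame shift (units of 40 mm) to bring TCP to target; turn in units of 10 deg to bring tool y to yaw (deg)"
    s=status.get_state(); M=rot(s["orientation"]); a=np.degrees(np.arctan2(M[1,1],M[0,1]))
    print("t",round(float(s["clock"]),2),"tcp",np.round(s["tcp_pos"],4),"yaw",a.round(2),"tilt",np.degrees(np.arccos(-M[2,2])).round(2),"gap",round(float(s["finger_gap"]),4),"F",np.round(s["wrist_force"],1),"grip",round(float(s["grip_force"]),1))
    print("shift",(M.T@(np.array(target)-s["tcp_pos"])/.04).round(3),"turn",None if yaw is None else round((a-yaw)/10,3))
E
python3 - <<'E'
from h import *
go([.528,-.244,.094],114.8)
c=cam("wrist"); save("w0.png",c["frame"]); P=cloud(c); hsv=cv2.cvtColor(c["frame"],cv2.COLOR_RGB2HSV); np.savez("w0.npz",P=P,hsv=hsv)
print(c["o"],c["R"].round(2).tolist())
E
```

```text
clock: 2.6
tcp_pos: [0.4188, -0.0069, 0.3036]
orientation: [-0.0, -0.215, 0.977, 0.0]
wrist_force: [0.4, 0.8, 0.6]
finger_gap: 0.0854
grip_force: 0.0
clock: 3.6
tcp_pos: [0.5108, -0.2048, 0.1645]
orientation: [-0.0, -0.215, 0.977, 0.0]
wrist_force: [0.3, -0.7, 0.6]
finger_gap: 0.0854
grip_force: 0.0
t 3.6 tcp [ 0.5108 -0.2048  0.1645] yaw 114.83 tilt 0.04 gap 0.0854 F [ 0.3 -0.7  0.6] grip 0.0
shift [ 0.021 -1.07   1.761] turn 0.003
[ 0.44782092 -0.23371725  0.23433661] [[-0.42, 0.87, 0.25], [0.91, 0.4, 0.11], [0.0, 0.27, -0.96]]
```

View pics/w0.png

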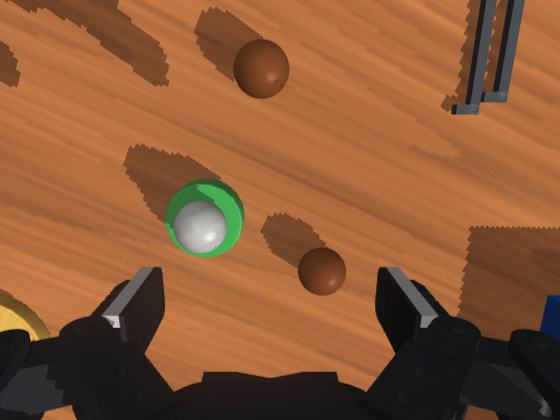

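Wrist view: the ball is at about (200,228) on the green roll, with the brown balls at (261,69) and (322,271). I'll check the position before descending.

```bash
python3 - <<'E'
from h import *
c=cam("wrist"); hsv=cv2.cvtColor(c["frame"],cv2.COLOR_RGB2HSV); v,u=np.mgrid[:420,:560]
b=((hsv[...,1]<60)&(u>160)&(u<245)&(v>180)&(v<262)).astype(np.uint8)
k=max(cv2.findContours(b,0,2)[0],key=cv2.contourArea); (x,y),r=cv2.minEnclosingCircle(k); print(x,y,r); p=plane(c,[[x,y]],.029)[0]; print("ball",p)
go([p[0],p[1],.094],114.8); go([.528,-.244,.094])
E
```

```text
200.74038696289062 225.0 26.430522918701172
ball [ 0.52752843 -0.24339722  0.029     ]
t 3.7 tcp [ 0.5116 -0.2049  0.1657] yaw 114.87 tilt 0.13 gap 0.0853 F [ 0.2 -0.4 -0. ] grip 0.0
shift [ 0.046 -1.038  1.794] turn 0.007
t 3.7 tcp [ 0.5116 -0.2049  0.1657] yaw 114.87 tilt 0.13 gap 0.0853 F [ 0.2 -0.4 -0. ] grip 0.0
shift [ 0.041 -1.057  1.794] turn None
```

```bash
python3 -m handwheel '{"deltas":[[0.6,0.04,-0.5,0.2,0],[0.4,0,-0.55,0.2,0],[0.4,0,0,0.6,0],[0.4,0,0,0.5,0],[0.4,0,0,0.27,0],[0.4,0,0,0,0],[0.4,0,0,0,0]]}' 30
python3 -c "from h import *;go([.5278,-.2438,.094],114.8)"
```

```text
clock: 4.58
tcp_pos: [0.5278, -0.2446, 0.0937]
orientation: [0.0, -0.215, 0.977, -0.0]
wrist_force: [0.4, 0.2, 0.2]
finger_gap: 0.0598
grip_force: 0.0
t 4.58 tcp [ 0.5278 -0.2446  0.0937] yaw 114.81 tilt 0.07 gap 0.0598 F [0.4 0.2 0.2] grip 0.0
shift [-0.009  0.017 -0.007] turn 0.001
```

```bash
python3 -m handwheel '{"deltas":[[-0.1,0,0,0,0],[-0.4,0,0,0,0],[-1,0,0,0,0],[-1,0,0,0,0],[-1,0,0,0,0],[-1,0,0,-0.3,0],[-1,0,0,-0.6,0],[-1,0,0,-0.8,0],[-1,0,0,-0.8,0],[-1,0,0,0,0]]}' 30
python3 - <<'E'
from h import *
R_=np.array([[.907,-.42],[.42,.907]]); t=np.array([.5596,.1305])+R_@np.array([-.068,.015]); print(t)
go([*t,.2],114.8)
c=cam("wrist"); save("w1.png",c["frame"])
E
```

```text
clock: 5.82
tcp_pos: [0.5285, -0.2449, 0.196]
orientation: [0.002, -0.215, 0.977, -0.002]
wrist_force: [1.1, 0.5, -1.7]
finger_gap: 0.0301
grip_force: 29.9
[0.491624 0.115545]
t 5.83 tcp [ 0.5285 -0.2449  0.196 ] yaw 114.82 tilt 0.31 gap 0.0301 F [ 1.1  0.5 -1.7] grip 29.9
shift [-2.946  8.566 -0.131] turn 0.002
```

View pics/w1.png

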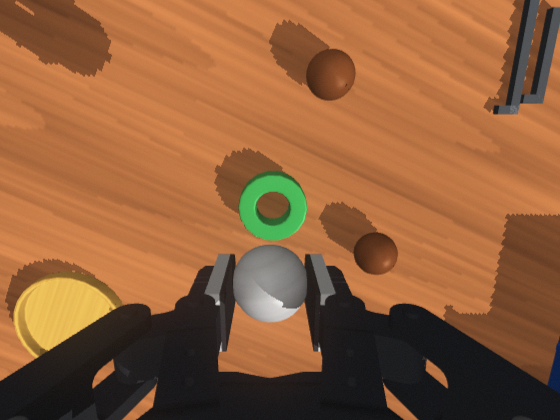

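```bash
python3 -m handwheel '{"deltas":[[-1,-0.15,0.5,-0.2,0],[-1,-0.3,0.9,0,0],[-1,-0.3,0.9,0,0],[-1,-0.3,0.9,0,0],[-1,-0.3,0.9,0,0],[-1,-0.3,0.9,0,0],[-1,-0.3,0.9,0,0],[-1,-0.3,0.9,0,0],[-1,-0.3,0.9,0,0],[-1,-0.25,0.5,0,0],[-1,-0.15,0.37,0,0],[-1,0,0,0,0],[-1,0,0,0,0]]}' 30
python3 - <<'E'
from h import *
go([.4916,.1155,.088],114.8)
c=cam("wrist"); save("w2.png",c["frame"])
E
```

```text
clock: 7.5
tcp_pos: [0.4901, 0.1162, 0.2008]
orientation: [-0.0, -0.215, 0.977, -0.0]
wrist_force: [-0.0, -0.2, -1.5]
finger_gap: 0.0297
grip_force: 30.0
t 7.5 tcp [0.4901 0.1162 0.2008] yaw 114.8 tilt 0.04 gap 0.0297 F [-0.  -0.2 -1.5] grip 30.0
shift [-0.028 -0.031  2.82 ] turn 0.0
```

View pics/w2.png

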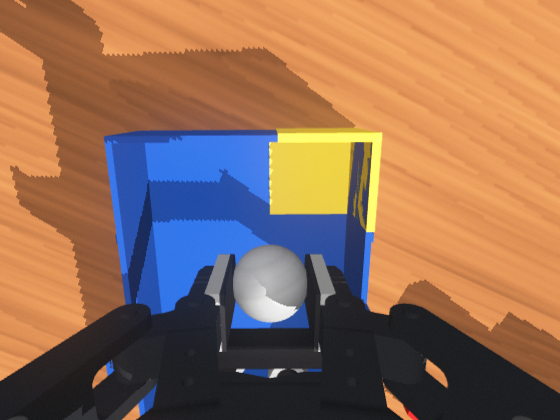

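```bash
python3 -m handwheel '{"deltas":[[-1,0,0,0.5,0],[-1,0,0,0.8,0],[-1,0,0,0.7,0],[-1,0,0,0.4,0],[-1,0,0,0.25,0],[-1,0,0,0.12,0],[-1,0,0,0.05,0],[-1,0,0,0,0],[-1,0,0,0,0]]}' 30
python3 -c "from h import *;go([.4916,.1155,.0855],114.8)"
```

```text
clock: 8.68
tcp_pos: [0.4907, 0.1167, 0.0888]
orientation: [0.001, -0.215, 0.977, -0.0]
wrist_force: [0.1, -0.4, -0.8]
finger_gap: 0.0301
grip_force: 30.0
t 8.68 tcp [0.4907 0.1167 0.0888] yaw 114.82 tilt 0.06 gap 0.0301 F [ 0.1 -0.4 -0.8] grip 30.0
shift [-0.007 -0.036  0.083] turn 0.002
```

```bash
python3 -m handwheel '{"deltas":[[-1,0,0,0.03,0],[-1,0,0,0.03,0],[-1,0,0,0,0],[-1,0,0,0,0]]}' 30
python3 -c "from h import *;go([.4916,.1155,.0855],114.8)"
```

```text
clock: 9.18
tcp_pos: [0.4904, 0.1166, 0.0859]
orientation: [0.0, -0.215, 0.977, 0.0]
wrist_force: [-0.1, 0.3, -1.6]
finger_gap: 0.0298
grip_force: 30.0
t 9.18 tcp [0.4904 0.1166 0.0859] yaw 114.82 tilt 0.0 gap 0.0298 F [-0.1  0.3 -1.6] grip 30.0
shift [-0.015 -0.038  0.01 ] turn 0.002
```

```bash
python3 -m handwheel '{"deltas":[[-1,0,0,0.03,0],[-1,0,0,0,0],[-0.2,0,0,0,0],[0,0,0,0,0],[0.1,0,0,0,0],[0.2,0,0,0,0],[0.2,0,0,0,0],[0.2,0,0,0,0],[0.2,0,0,-0.2,0],[0.2,0,0,-0.7,0],[0.2,0,0,-1,0],[0.4,0,0,-1,0],[0.4,0,0,-1,0],[0.4,0,0,-1,0],[0.4,0,0,0,0]]}' 30
python3 - <<'E'
from h import *
go([.5596,.1305,.3],24.8)
c=cam("wrist"); save("w3.png",c["frame"])
E
```

```text
clock: 11.05
tcp_pos: [0.4921, 0.1168, 0.2847]
orientation: [0.004, -0.215, 0.977, -0.0]
wrist_force: [0.9, 0.4, -0.5]
finger_gap: 0.0597
grip_force: 0.0
t 11.05 tcp [0.4921 0.1168 0.2847] yaw 114.82 tilt 0.43 gap 0.0597 F [ 0.9  0.4 -0.5] grip 0.0
shift [-1.679 -0.398 -0.369] turn 9.002
```

View pics/w3.png

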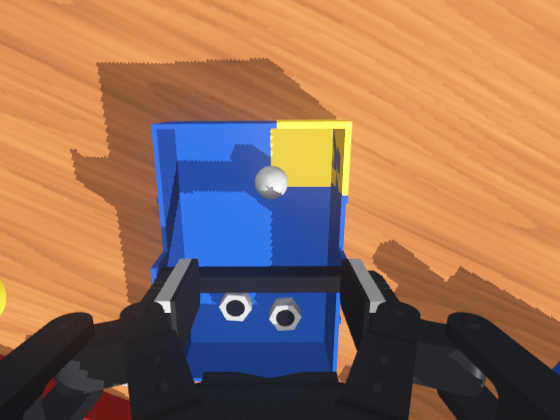

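```bash
python3 -m handwheel '{"deltas":[[0.4,0,0,-0.6,1],[0.4,0,0,-0.6,1],[0.4,0,0,-0.6,1],[0.4,0,0,0,1],[0.4,0,0,0,1],[0.4,0,0,0,1],[0.4,0,0,0,1],[0.4,0,0,0,1],[0.4,0,0,0,1],[0.4,0,1,0,0],[0.4,0,1,0,0],[0.4,0,1,0,0],[0.4,0,1,0,0],[0.4,0,1,0,0],[0.4,0,1,0,0],[0.4,0,1,0,0],[0.4,0,1,0,0],[0.4,0,1,0,0]]}' 30
python3 -c "
from h import *;go([.5596,.1305,.3],24.8);print(rot(status.get_state()['orientation']).round(3).tolist(),status.get_state()['joint_pos'])"
python3 -m handwheel '{"deltas":[[0.4,0,1,0,0],[0.4,0,1,0,0],[0.4,0,1,0,0]]}'
python3 -c "
from h import *;go([.5596,.1305,.3],24.8);print(rot(status.get_state()['orientation']).round(3).tolist(),status.get_state()['joint_pos'])"
```

```text
clock: 13.35
tcp_pos: [0.7798, 0.2555, 0.323]
orientation: [0.008, 0.539, 0.842, 0.01]
wrist_force: [1.3, 0.6, -0.6]
finger_gap: 0.0598
grip_force: 0.0
t 13.35 tcp [0.7798 0.2555 0.323 ] yaw 24.82 tilt 1.46 gap 0.0598 F [ 1.3  0.6 -0.6] grip 0.0
shift [-0.526 -6.321  0.416] turn 0.002
[[-0.42, 0.907, 0.024], [0.908, 0.42, 0.008], [-0.003, 0.025, -1.0]] [0.21827676 0.97567267 1.2569494  1.82681818 0.00269792 1.35598828]
clock: 13.72
tcp_pos: [0.8215, 0.2832, 0.301]
orientation: [0.039, 0.538, 0.841, 0.046]
wrist_force: [0.1, 0.9, -0.3]
finger_gap: 0.0595
grip_force: 0.0
t 13.72 tcp [0.8215 0.2832 0.301 ] yaw 24.88 tilt 6.9 gap 0.0595 F [ 0.1  0.9 -0.3] grip 0.0
shift [-0.723 -7.495 -0.86 ] turn 0.008
[[-0.419, 0.901, 0.115], [0.908, 0.418, 0.035], [-0.017, 0.119, -0.993]] [0.23805304 1.00772618 1.26121155 1.70398965 0.00650156 1.37606229]
```

```bash
python3 -m handwheel '{"deltas":[[0.4,0,-1,0,0],[0.4,0,-1,0,0],[0.4,0,-1,0,0]]}'
python3 -c "
from h import *;go([.5596,.1305,.3],24.8);print(rot(status.get_state()['orientation']).round(3).tolist(),status.get_state()['joint_pos'])"
```

```text
clock: 14.1
tcp_pos: [0.7287, 0.2392, 0.2905]
orientation: [0.039, 0.538, 0.841, 0.046]
wrist_force: [0.2, 0.5, 1.6]
finger_gap: 0.0597
grip_force: 0.0
t 14.1 tcp [0.7287 0.2392 0.2905] yaw 24.89 tilt 6.89 gap 0.0597 F [0.2 0.5 1.6] grip 0.0
shift [-0.701 -4.915 -0.814] turn 0.009
[[-0.419, 0.901, 0.115], [0.908, 0.418, 0.035], [-0.017, 0.119, -0.993]] [0.2097748  0.6296424  0.5036865  1.3250592  0.00993839 1.34783422]
```

```bash
python3 - <<'E'
from h import *
go([.5534,.1286,.205],24.8)
E
```

```text
t 14.1 tcp [0.7287 0.2392 0.2905] yaw 24.89 tilt 6.89 gap 0.0597 F [0.2 0.5 1.6] grip 0.0
shift [-0.64  -5.357  1.524] turn 0.009
```

```bash
python3 -m handwheel '{"deltas":[[0.4,-0.1,-1,0,0],[0.4,-0.1,-1,0.2,0],[0.4,-0.1,-1,0.4,0],[0.4,-0.1,-1,0.4,0],[0.4,-0.1,-0.9,0.4,0],[0.4,-0.14,-0.45,0.12,0],[0.4,0,0,0,0],[0.4,0,0,0,0]]}' 100
python3 - <<'E'
from h import *
c=cam("top"); save("t1.png",c["frame"][100:360,80:480]); w=cam("wrist"); save("w4.png",w["frame"])
go([.5534,.1286,.1386],24.8)
E
```

```text
clock: 15.1
tcp_pos: [0.5564, 0.1296, 0.2076]
orientation: [0.04, 0.538, 0.841, 0.047]
wrist_force: [0.3, 1.3, 0.2]
finger_gap: 0.06
grip_force: 0.0
t 15.2 tcp [0.5567 0.1298 0.2079] yaw 24.91 tilt 7.15 gap 0.0599 F [ 0.5 -0.5  0.6] grip 0.0
shift [ 0.039 -0.301  1.708] turn 0.011
```

View pics/w4.png

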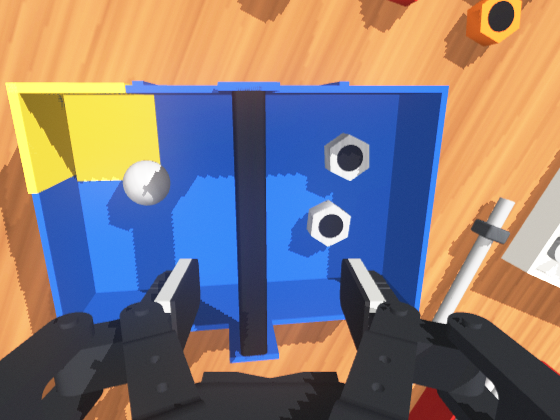

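Wrist view: the bar runs down column 250 between the open pads (180 and 360). The ball is at (147,183) and the nuts are at (347,157) and (329,223). Next I descend and grip.

```bash
python3 -m handwheel '{"deltas":[[0.4,0.04,-0.3,0.3,0],[0.4,0,0,0.6,0],[0.4,0,0,0.5,0],[0.4,0,0,0.31,0],[0.4,0,0,0,0],[0,0,0,0,0],[-0.3,0,0,0,0],[-0.6,0,0,0,0],[-0.8,0,0,0,0],[-1,0,0,0,0],[-1,0,0,0,0],[-1,0,0,0,0]]}' 100
python3 -c "from h import *;go([.5534,.1286,.1386],24.8)"
```

```text
clock: 16.7
tcp_pos: [0.5532, 0.1284, 0.1397]
orientation: [0.041, 0.537, 0.841, 0.048]
wrist_force: [1.5, 1.3, 5.4]
finger_gap: 0.0151
grip_force: 97.5
t 16.7 tcp [0.5532 0.1284 0.1397] yaw 24.9 tilt 7.22 gap 0.0151 F [1.5 1.3 5.4] grip 97.5
shift [0.004 0.003 0.027] turn 0.01
```

```bash
python3 -m handwheel '{"deltas":[[-1,0,0,-0.2,0],[-1,0,0,-0.4,0],[-1,0,0,-0.6,0],[-1,0,0,-0.8,0],[-1,0,0,-0.8,-0.3],[-1,0,0,-0.8,-0.4],[-1,0,0,-0.8,-0.4],[-1,0,0,-0.8,-0.4],[-1,0,0,-0.8,-0.3],[-1,0,0,-0.6,0],[-1,0,0,-0.3,0],[-1,0,0,0,0]]}' 100
python3 - <<'E'
from h import *
go([.5534,.1286,.45],43)
w=cam("wrist"); save("w5.png",w["frame"]); print(status.get_state()["joint_pos"])
E
```

```text
clock: 18.2
tcp_pos: [0.5196, 0.1184, 0.4127]
orientation: [0.048, 0.399, 0.915, 0.04]
wrist_force: [-0.1, 0.1, -5.9]
finger_gap: 0.0145
grip_force: 98.1
t 18.2 tcp [0.5196 0.1184 0.4127] yaw 42.99 tilt 7.13 gap 0.0145 F [-0.1  0.1 -5.9] grip 98.1
shift [-0.435  0.89  -0.817] turn -0.001
[0.06135216 0.13479014 0.07258316 1.38885253 0.02807558 0.88651354]
```

View pics/w5.png

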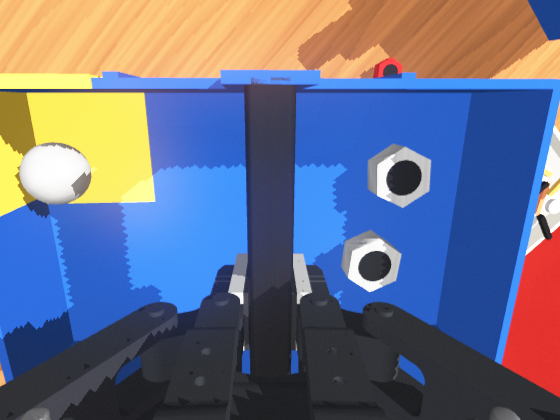

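```bash
cat >> h.py <<'E'
def radial():
    s=status.get_state(); M=rot(s["orientation"]); a=s["joint_pos"][0]; z=M[:,2]
    o=np.array([np.cos(a),np.sin(a),0]); 
    print("j",np.round(s["joint_pos"],3),"out",(M.T@o).round(3),"up",M.T[:,2].round(3),"left",(M.T@[-o[1],o[0],0]).round(3),"tilt az",np.degrees(np.arctan2(z[1],z[0])).round(1),"j1 az",np.degrees(a).round(1))
E
python3 -c "from h import *;go([.5534,.1286,.45]);radial()"
```

```text
t 18.25 tcp [0.5195 0.1185 0.4117] yaw 42.99 tilt 7.05 gap 0.0147 F [ 0.2 -0.1 -5.1] grip 98.1
shift [-0.439  0.893 -0.843] turn None
j [0.061 0.135 0.073 1.389 0.028 0.887] out [-0.63   0.767  0.119] up [-0.054  0.11  -0.992] left [0.775 0.632 0.028] tilt az 16.7 j1 az 3.5
```

```bash
python3 -m handwheel '{"deltas":[[-1,-0.25,0.3,0,0],[-1,-0.45,0.55,0.05,0],[-1,-0.5,0.61,0.05,0],[-1,-0.5,0.61,0.05,0],[-1,-0.5,0.61,0.05,0],[-1,-0.5,0.61,0.05,0],[-1,-0.5,0.61,0.05,0],[-1,-0.5,0.61,0.05,0],[-1,-0.5,0.61,0.05,0],[-1,-0.5,0.61,0,0],[-1,-0.5,0.61,0,0]]}' 100
python3 -c "from h import *;go([.5534,.1286,.45]);radial()"
```

```text
clock: 19.62
tcp_pos: [0.8101, 0.1324, 0.4085]
orientation: [0.066, 0.399, 0.913, 0.051]
wrist_force: [-0.3, 0.7, -5.3]
finger_gap: 0.0144
grip_force: 102.4
t 19.62 tcp [0.8101 0.1324 0.4085] yaw 43.13 tilt 9.55 gap 0.0144 F [-0.3  0.7 -5.3] grip 102.4
shift [ 4.166 -4.546 -2.059] turn None
j [0.055 0.875 1.262 1.794 0.032 0.882] out [-0.631  0.758  0.163] up [-0.079  0.146 -0.986] left [0.772 0.635 0.032] tilt az 14.3 j1 az 3.2
```

```bash
python3 -m handwheel '{"deltas":[[-1,-0.5,0.61,-0.2,0],[-1,-0.5,0.61,-0.2,0],[-1,-0.5,0.61,-0.2,0],[-1,-0.5,0.61,-0.2,0]]}' 100
python3 -c "from h import *;go([.5534,.1286,.45]);radial()"
```

```text
clock: 20.12
tcp_pos: [0.848, 0.1268, 0.4161]
orientation: [0.109, 0.397, 0.908, 0.077]
wrist_force: [-1.1, -0.1, -5.2]
finger_gap: 0.0143
grip_force: 102.4
t 20.12 tcp [0.848  0.1268 0.4161] yaw 43.67 tilt 15.34 gap 0.0143 F [-1.1 -0.1 -5.2] grip 102.4
shift [ 4.781 -4.969 -2.726] turn None
j [0.044 0.876 1.264 1.693 0.041 0.874] out [-0.627  0.734  0.261] up [-0.138  0.226 -0.964] left [0.767 0.641 0.041] tilt az 11.4 j1 az 2.5
```

```bash
python3 -m handwheel '{"deltas":[[-1,-0.5,0.6,-0.1,0],[-1,-0.5,0.6,-0.1,0],[-1,-0.5,0.6,-0.1,0],[-1,-0.5,0.6,-0.1,0],[-1,-0.5,0.6,-0.1,0],[-1,-0.5,0.6,-0.1,0]]}' 100
python3 -c "from h import *;go([.5534,.1286,.45]);radial()"
```

```text
clock: 20.88
tcp_pos: [0.9071, 0.1193, 0.4214]
orientation: [0.17, 0.393, 0.897, 0.111]
wrist_force: [-0.2, 0.1, -5.3]
finger_gap: 0.0143
grip_force: 102.6
t 20.88 tcp [0.9071 0.1193 0.4214] yaw 44.93 tilt 23.47 gap 0.0143 F [-0.2  0.1 -5.3] grip 102.6
shift [ 5.61  -5.509 -4.115] turn None
j [0.03  0.892 1.264 1.536 0.054 0.868] out [-0.61   0.687  0.395] up [-0.218  0.333 -0.917] left [0.762 0.646 0.054] tilt az 9.5 j1 az 1.7
```

```bash
python3 -m handwheel '{"deltas":[[-1,-0.5,0.6,0,0],[-1,-0.5,0.6,0,0],[-1,-0.5,0.6,0,0],[-1,-0.5,0.6,0,0],[-1,-0.5,0.6,0,0],[-1,-0.5,0.6,0,0],[-1,-0.5,0.6,0,0],[-1,-0.5,0.6,0,0]]}' 100
python3 - <<'E'
from h import *
go([.5534,.1286,.45]);radial()
w=cam("wrist"); save("w6.png",w["frame"])
E
```

```text
clock: 21.88
tcp_pos: [0.9802, 0.1114, 0.4417]
orientation: [0.253, 0.385, 0.874, 0.156]
wrist_force: [-0.8, 0.1, -6.1]
finger_gap: 0.0141
grip_force: 102.5
t 21.88 tcp [0.9802 0.1114 0.4417] yaw 47.79 tilt 34.57 gap 0.0141 F [-0.8  0.1 -6.1] grip 102.5
shift [ 6.403 -5.957 -6.133] turn None
j [0.016 0.91  1.264 1.324 0.07  0.867] out [-0.564  0.604  0.563] up [-0.321  0.468 -0.823] left [0.761 0.645 0.07 ] tilt az 8.0 j1 az 0.9
```

View pics/w6.png

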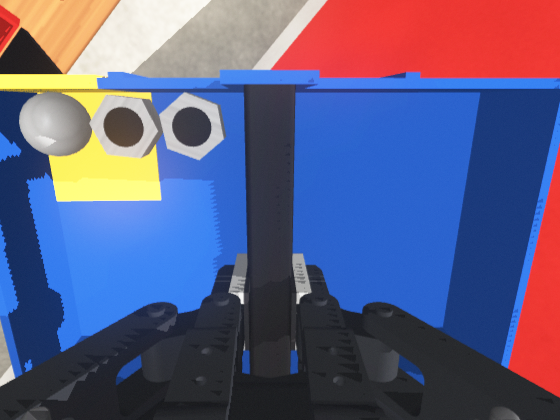

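The ball (55,125) and both nuts (124,127) and (192,126) lie in a row along the +y wall, starting at the yellow corner. I'll measure the distances.

```bash
python3 - <<'E'
from h import *
s=status.get_state(); M=rot(s["orientation"]); T=np.c_[M[:,1],-M[:,0],-M[:,2]]; T[:,1]=np.cross(T[:,2],T[:,0])
hp=np.array(s["tcp_pos"])+.054*M[:,2]; o=hp-T[:,2]*.085
c=cam("wrist")
def hit(u,v,z):
    d=c["R"]@np.array([(u-c["cx"])/c["f"],(v-c["cy"])/c["f"],1]); n=T[:,2]; p=c["o"]+d*(((o+z*n)-c["o"])@n/(d@n)); return (T.T@(p-o))
P=(cloud(c)-o)@T
for n,u,v,z in (("ball",55,125,.02),("nut",124,127,.02),("nut",192,126,.02),("patch edge",155,150,.004),("patch low",100,201,.004)):
    p=hit(u,v,z); print(n,p.round(4),"depth pt",P[v,u].round(4), "dist",np.linalg.norm([p[0]+.121,p[1]-.076,.008]).round(4))
print("rim z check",P[75,300].round(4),P[140,270].round(4), "corner world", (o+T@[-.121,.076,.004]).round(3), "lowest", min((o+T@[x,y,0])[2] for x in(-.125,.125) for y in(-.08,.08)))
go([0,0,0])
E
```

```text
ball [-0.1111  0.0615  0.02  ] depth pt [-0.1015  0.0621  0.0364] dist 0.0193
nut [-0.0756  0.0605  0.02  ] depth pt [-0.0749  0.0605  0.0218] dist 0.0487
nut [-0.0404  0.061   0.02  ] depth pt [-0.04    0.0611  0.022 ] dist 0.0824
patch edge [-0.0657  0.0469  0.004 ] depth pt [-0.0653  0.047   0.0051] dist 0.063
patch low [-0.1009  0.0169  0.004 ] depth pt [-0.0995  0.0176  0.007 ] dist 0.063
rim z check [0.0089 0.0793 0.0937] [-0.0002  0.0599  0.0944] corner world [0.942 0.1   0.25 ] lowest 0.2437912324106119
t 21.98 tcp [0.9803 0.1112 0.4422] yaw 47.8 tilt 34.61 gap 0.0142 F [-0.1  0.6 -6. ] grip 102.5
shift [ 15.568 -21.543  -4.906] turn None
```

```bash
python3 -m handwheel '{"deltas":[[-1,0,0,0,0],[-1,0,0,0,0],[-1,0,0,0,0],[-1,0,0,0,0],[-1,0,0,0,0],[-1,0,0,0,0],[-1,0,0,0,0],[-1,0,0,0,0]]}' 100
python3 - <<'E'
from h import *
go([0,0,0]); radial(); print(np.round(status.get_state()["qvel"],4))
a=cv2.imread("pics/w6.png")[:,:,::-1].astype(int); w=cam("wrist")["frame"]; print("contents change",abs(w[80:200,0:240].astype(int)-a[80:200,0:240]).mean()); go([0,0,0])
E
```

```text
clock: 22.98
tcp_pos: [0.9798, 0.1115, 0.4415]
orientation: [0.252, 0.385, 0.874, 0.156]
wrist_force: [-0.4, -0.2, -5.0]
finger_gap: 0.0142
grip_force: 102.6
t 22.98 tcp [0.9798 0.1115 0.4415] yaw 47.77 tilt 34.49 gap 0.0142 F [-0.4 -0.2 -5. ] grip 102.6
shift [ 15.56  -21.537  -4.859] turn None
j [0.016 0.91  1.264 1.326 0.07  0.867] out [-0.564  0.605  0.562] up [-0.32   0.467 -0.824] left [0.761 0.645 0.07 ] tilt az 8.0 j1 az 0.9
[-0.      0.0006 -0.0008  0.0002  0.0003 -0.0017]
contents change 16.272800925925925
t 23.02 tcp [0.9798 0.1114 0.4414] yaw 47.77 tilt 34.49 gap 0.0141 F [-0.7  0.4 -5.6] grip 102.5
shift [ 15.56  -21.536  -4.859] turn None
```

The arm is still, but the contents region of the image has changed since the last picture. I'll look before handing in.

```bash
python3 - <<'E'
from h import *
w=cam("wrist"); save("w7.png",w["frame"][:260,:320])
E
```

```text
(no output)
```

View pics/w7.png

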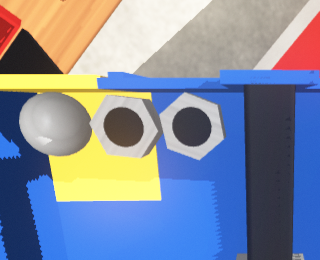

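The ball and nuts are at the same pixels, (55,125), (124,127) and (192,126), so only the shading differs. Handing in.

```bash
python3 -c "from workcell import hand_in; print(hand_in())"
```

```text
the job is handed in; nothing more can be done
None
```

I put the ball in the tote and handed the job in at about 23 s, with no verdict returned: the tote is held up still and tilted about 34.5°, and the ball and both nuts sit in a row at the yellow corner, the farthest about 82–87 mm from it (limit 95 mm); joint 3 read 1.264 against its listed limit of 1.26.

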